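# Walk a frozen-in cryobox out of its freezer rack with alternating mallet taps

### The job

The cryobox with the blue lid is frozen fast in the top bay of the steel freezer rack, flush with the front so there is nothing to hold. Pick up the soft-face mallet and, through the two openings at the back of the rack, tap the box lightly on alternate sides of the middle strap, going over to the other side as soon as it wedges and never forcing it, until it stands square and about 20 mm out of the front of the rack. Do not touch the box with the fingers or hammer the rack, leave the other things alone, and finally lay the mallet back down on its blue mat.

Things in the scene. Friction and masses are not known exactly. Their poses are not given: they have to be found in the camera images.
- rack: Fixed heavy steel freezer rack, two bays one above the other, 137 (x) x 150 (y) x 120 mm tall. Origin: centre of its underside; z up; +x points out of the front, where boxes come out; -x is the back, where the mallet is used. Each bay is 144 mm wide inside, less the frost on its walls. The upper bay is open on top but for a 12 mm wide lip along each side, 118 to 120 mm high.
- rack_mouth (a point): Centre of the upper bay's front opening, in the plane of the rack's front edges, 68.5 mm ahead (+x) of the rack's origin and 89 mm above the table; axes as the rack.
- rack_strap (a point): Point on the stop strap up the middle of the rack's back: 18 mm wide, 3 mm thick, full height, from x = -68.5 to -71.5 mm of the rack; this point is on its outer face, 89 mm above the table. Either side of it the back is open: two openings to the upper bay, 9 to 67 mm off the middle, 64 to 118 mm above the table.
- cryobox: The stuck box, blue lid, rigid, 133 x 133 x 50 mm, 0.45 kg. Origin: centre of its underside, 64 mm above the table; axes about as the rack's. It starts flush (up to 2 mm inside) and up to 0.01 rad crooked. It is frozen to its shelf at two spots, 33 mm left and right of its middle: some 6 to 7 N on one side shears that side forward while it turns about the other spot. It stays where it is left.
- box_front (a point): Centre of the box's front face, 66.5 mm ahead of the box's origin, 25 mm above its underside. Its x in the frame of rack_mouth tells how far the box stands out of the rack. Uneven frost on a side wall stops its turning at a skew of 0.01 to 0.07 rad, hidden and different either way: it wedges there, felt as a steep rise in force, and only jams if pushed harder on that side.
- box_back (a point): Centre of the box's back face, 66.5 mm behind the box's origin, 25 mm above its underside. The mallet strikes this face about 42 mm left and right of here (the strap covers the middle), 75 mm from the spot about which the box then turns. The tubes bear no more than 15 N: one that has wedged is felt above 9 N.
- mallet: Soft-face mallet, 0.32 kg, lying flat. Head: cylinder 35 mm across and 115 mm long, along the mallet's y, one face white, one red, both slightly domed, used alike. Handle along the mallet's -x, round, 24 mm across from 14 to 150 mm from the head's axis, then rubber, with a 35 mm end knob; it ends 212 mm from the head's axis. Origin: under the head's centre on the surface it lies on; head and handle axis 17.5 mm above that.
- mallet_grip (a point): Point on the axis of the mallet's handle, 68 mm from the head's axis, near the balance point, a good place to grip (across the mallet's y), 17.5 mm above the surface it lies on.
- mallet_head (a point): Centre of the mallet's head, the faces are 57.5 mm to either side of it along y.
- mat: Fixed blue foam mat, 340 (x) x 240 (y) x 4 mm, the mallet's place. Origin: centre of its underside on the table.
- tip_box: Bystander: pipette tip box, black with orange lid, 122 x 87 x 67 mm. Origin: centre of its underside. Leave alone.
- spray_bottle: Bystander: white bottle with blue cap, 64 mm across, 160 mm tall. Origin: centre of its underside. Leave alone.
- tube_block: Bystander: aluminium block with coloured microtubes, 110 x 65 x 54 mm. Origin: centre of its underside. Leave alone.

How it is judged:
By the outcome, as a careful person would: the job done as asked, in the order asked, and still so for the second after the job is handed in, with the robot touching nothing.
It also fails if it takes over 70 s, if anything falls off the work surface, if the arm or the gripper's body presses on something with over 40 N, if the wrist force passes 120 N, or if a joint passes its speed limit or range.

### The arm

A 6-joint arm with a two-finger parallel gripper is mounted at the origin on the work surface. World frame = base frame: x ahead of the robot, y to its left, z up, the work surface at z = 0. Lengths are in mm, angles in rad, forces in N, time in s.
With the tool pointing down it reaches from about 300 to 775 mm from the base axis. Payload 14.6 kg.
Tool frame: the origin (TCP) lies midway between the tips of the shut fingers; the grasp point (between the pads) lies 19 mm behind it; z points along the fingers, y is the line along which they close (so a half turn about z gives the same grasp; the last joint's range is limited). The gripper opens to 94 mm and grips with 3 to 60 N. Pads are 16 mm wide; open, the fingers measure 119 mm over their backs; the gripper's body (75 mm by 177 mm) begins 78 mm behind the grasp point.
Start: joints at [-1.194, 0.3, 1.521, -0, 1.321, -0.067], TCP at [236.148, -496.713, 205.446] pointing down, gripper open.
Joint ranges: [-3.03, 3.03], [-0.79, 2.21], [0.23, 2.52], [-1.04, 4.18], [0, 3.07], [-2.55, 2.55]. Speed limits (rad/s): [2.22, 2.22, 2.57, 3.14, 3.14, 3.14].

### API

Orientations are given as [roll, pitch, yaw] about the fixed x, y, z axes, in that order (R = Rz(yaw) Ry(pitch) Rx(roll)).
In Python, from cell import manip, camera gives the robot as it stands.
- The arm moves only by the tool move_arm, never from a script. Its arguments are lists of equal length, an entry for each row: "dp": the shift along the world's x, y, z in mm, a list of three; "rotation": the turn, a rotation vector about the world's x, y, z in rad, a list of three; "hand": the opening, from 0 (shut) to 1 (fully open). A call has 1 to 10 rows; each row shifts and turns the commanded pose from where the row before left it; what a row does not reach is not made up. A row lasts 1/8 s, in which the tool goes at most 62.5 mm and 10.7 degrees, less where a joint would pass 70% of its speed; a pose out of reach is approached as far as the arm can. A call with a gripper value outside its range is refused whole. The fingers move at their own pace and stop on an object; "newtons" is the grip in N (left out, the last holds). Time passes only in rows, so rows that do not move let the fingers close. It gives the time, the measured TCP pose, the force, the opening and the grip force at its end, in the units of the state.
- manip.read_state(): the state, without advancing time (a new reading comes with each control period).
- camera(name): name is "side" or "top"; returns a dict with "image" (384x512x3 uint8, red, green, blue), "fx", "fy", "cx", "cy" (pixels), "R" (3x3) and "t" (3): a world point X has camera coordinates R X + t. Camera axes: x right, y down, z forward; pixel columns grow to the right and rows downward; lengths in mm; the calibration is good to about 2 mm. A picture is of the moment at which its call begins. There is no depth.
- manip.sign_off(): hands the job in; it is judged then, once.
The state is a dict: "clock": time; "joints": joint angles; "qd": joint speeds; "effort": joint torques, N m; "eef_pos": TCP position; "eef_rot": TCP orientation; "wrist_force": force on the tool from outside, world axes, zero at the start; "moment": the same for the moment, N m; "finger_gap": finger opening in mm; "finger_force": force on a finger pad.
Only numpy, scipy, OpenCV 4.12 (cv2) and the standard library are available. Lean on these libraries where they do the work, as an engineer would, in place of code of your own. Each camera call takes 0.05 s, during which the arm holds its last target. There are 200 camera calls.

## Working session

There is one attempt and no reset: what is moved stays moved. The work goes in short steps, Python scripts to look and compute and a tool call to move; the robot and the scene stay as the last step left them, time stands still between calls to the robot, and variables do not carry over. Pictures are saved under pics/ and viewed, at most 10 in all, crops included, and the job is handed in when it is done.

Besides the shell and the picture viewer there is one more tool, called after "Request:" by a JSON object that holds its "name" and its "arguments", one argument or row to a line. move_arm: Moves the arm, as the interface text tells. Its arguments: {"type":"object","properties":{"dp":{"type":"array","items":{"type":"array","items":{"type":"number"}}},"rotation":{"type":"array","items":{"type":"array","items":{"type":"number"}}},"hand":{"type":"array","items":{"type":"number"}},"newtons":{"type":"number"}},"required":["dp","rotation","hand"]}

```bash
mkdir -p pics; ls
python3 - <<'E'
from cell import manip, camera
import cv2, numpy as np
for n in("top","side"):
    c=camera(n); cv2.imwrite(f"pics/{n}0.png",c["image"][:,:,::-1])
    print(n,c["fx"],c["fy"],c["cx"],c["cy"],np.round(c["R"],4).tolist(),np.round(c["t"],1).tolist())
print(manip.read_state())
E
```

```text
pics
top 403.43881396041456 403.43881396041456 253.40528457081174 193.2810859874479 [[-0.0224, -0.9997, -0.0098], [-0.989, 0.0236, -0.1461], [0.1463, 0.0065, -0.9892]] [45.4, 572.1, 1086.9]
side 401.4167696655718 401.4167696655718 257.9292506543213 186.81406238789918 [[-0.669, -0.7432, 0.0113], [-0.4447, 0.388, -0.8072], [0.5956, -0.545, -0.5901]] [411.5, 308.9, 940.9]
{'clock': 0.1, 'joints': array([-1.19362547e+00,  3.00405894e-01,  1.52149097e+00, -2.00808052e-05,
        1.32070295e+00, -6.66145235e-02]), 'qd': array([-0.00010306, -0.00186506, -0.00180514,  0.00092311,  0.00220559,
       -0.00116954]), 'effort': array([ 1.24575065e-03, -5.32644618e+01, -3.53283978e+01,  7.10185105e-02,
        2.34759471e-02, -6.68941084e-05]), 'eef_pos': array([ 236.05086728, -496.52002915,  204.96021864]), 'eef_rot': array([-3.14058644e+00, -4.76336451e-05,  4.43790339e-01]), 'wrist_force': array([-0.56016392, -0.22004334, -0.58823153]), 'moment': array([-0.02340638, -0.00711645, -0.00943773]), 'finger_force': 0.0, 'finger_gap': 93.63022243064583}
```

View pics/top0.png

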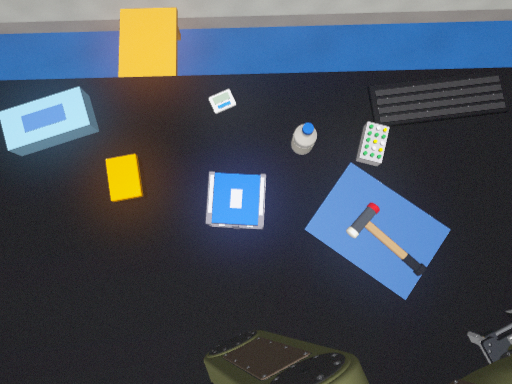

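View pics/side0.png

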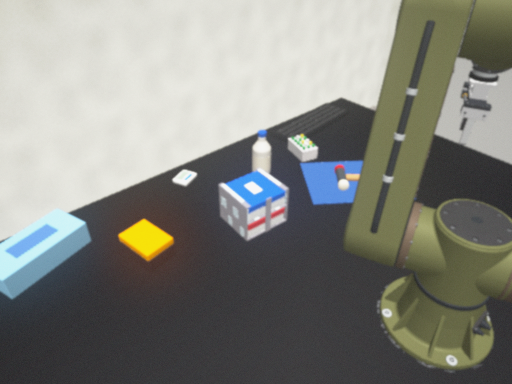

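```bash
cat > h.py <<'E'
import cv2, numpy as np
from cell import manip, camera
def cast(c,uv,z):
    uv=np.atleast_2d(np.float64(uv)); R=np.array(c["R"]);t=np.array(c["t"])
    C=-R.T@t
    d=np.c_[(uv[:,0]-c["cx"])/c["fx"],(uv[:,1]-c["cy"])/c["fy"],np.ones(len(uv))]@R
    return C+d*((z-C[2])/d[:,2])[:,None]
def proj(c,X):
    p=np.atleast_2d(X)@np.array(c["R"]).T+np.array(c["t"])
    return np.c_[p[:,0]/p[:,2]*c["fx"]+c["cx"],p[:,1]/p[:,2]*c["fy"]+c["cy"]]
def mask(im,lo,hi): return cv2.inRange(cv2.cvtColor(im,cv2.COLOR_RGB2HSV),lo,hi)
E
python3 - <<'E'
from h import *
a=camera("top");b=camera("side")
A=cv2.resize(a["image"][160:240,195:280],(425,400),interpolation=cv2.INTER_CUBIC)
B=cv2.resize(b["image"][160:245,210:300],(375,400)[::1],interpolation=cv2.INTER_CUBIC)
cv2.imwrite("pics/rack.png",np.hstack([A,B])[:,:,::-1])
C=cv2.resize(a["image"][155:305,295:460],(660,600),interpolation=cv2.INTER_CUBIC)
cv2.imwrite("pics/mal.png",C[:,:,::-1])
print(-np.array(b["R"]).T@b["t"])
im=a["image"]
for n,(lo,hi,z) in dict(blue=((100,120,60),(125,255,255),4),red=((172,120,60),(180,255,255),21),red2=((0,150,60),(6,255,255),21),wood=((8,50,90),(22,200,255),21)).items():
    m=mask(im,lo,hi); m[:100]=0
    for k in cv2.findContours(m,0,1)[0]:
        if cv2.contourArea(k)<15: continue
        r=cv2.minAreaRect(k); print(n,cv2.contourArea(k),r, cast(a,cv2.boxPoints(r),114 if n=="blue" and r[0][0]<280 else z)[:,:2].round(1).tolist())
E
```

```text
[-147.72992017  698.78448992  799.94196479]
blue 2243.5 ((235.6155242919922, 198.03622436523438), (45.74445724487305, 51.55793380737305), 3.3664605617523193) [[488.6, 142.7], [624.5, 133.7], [614.3, 13.2], [478.9, 24.4]]
blue 8800.0 ((377.8880310058594, 229.88400268554688), (124.40398406982422, 84.55928802490234), 34.69515609741211) [[471.6, -105.8], [671.0, -254.5], [458.1, -532.6], [269.1, -381.5]]
blue 97.5 ((307.8000183105469, 127.90000915527344), (10.28591251373291, 12.521980285644531), 26.56505012512207) [[760.9, -110.7], [794.9, -128.7], [780.1, -155.4], [746.2, -137.3]]
blue 589.5 ((42.939544677734375, 117.30856323242188), (15.307511329650879, 42.45952224731445), 72.47443389892578) [[788.1, 658.6], [821.5, 550.0], [779.8, 535.5], [746.7, 643.5]]
blue 19.5 ((223.70689392089844, 104.48277282714844), (2.4948227405548096, 12.474112510681152), 66.80140686035156) [[804.1, 123.6], [817.3, 92.4], [810.7, 89.8], [797.6, 121.0]]
red 47.5 ((373.3461608886719, 206.7307586669922), (11.371353149414062, 5.824352264404297), 33.690067291259766) [[532.1, -288.4], [545.7, -298.4], [527.1, -323.9], [513.5, -313.9]]
wood 35.0 ((285.07623291015625, 366.64202880859375), (1.8053035736083984, 54.11613464355469), 61.78263854980469) [[75.4, 23.8], [138.1, -106.2], [134.0, -108.3], [71.4, 21.6]]
wood 349.5 ((385.8299560546875, 240.11927795410156), (51.28609848022461, 7.657649040222168), 40.91438674926758) [[475.2, -276.2], [491.1, -291.3], [395.3, -392.7], [379.7, -377.6]]
```

View pics/rack.png

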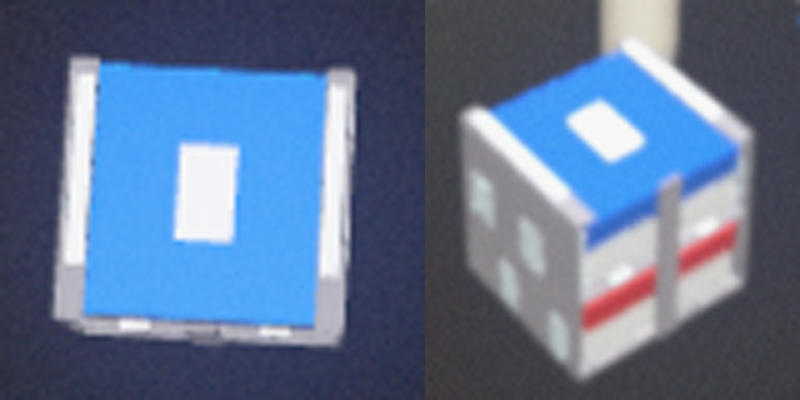

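View pics/mal.png

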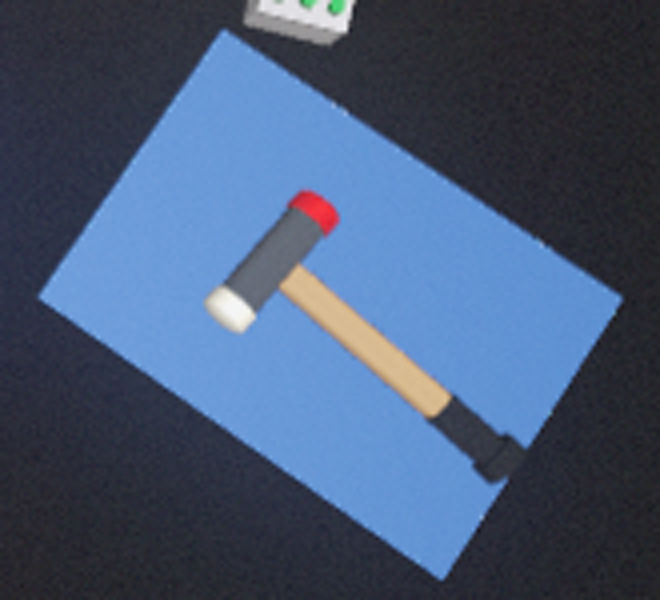

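The top view shows the rack around (237,200) with its back (strap, row ~228) towards the robot. The mallet has its red cap at (373,207), white cap at (353,232), and handle running down to (418,268). In the side view the strap is at (267,213). Next I refine the poses with sub-pixel edges.

```bash
cat >> h.py <<'E'
def edge(p,th):
    i=np.flatnonzero((p[:-1]<th)!=(p[1:]<th)); return i+(th-p[i])/(p[i+1]-p[i])
def line(P):   # robust fit -> direction angle, point
    vx,vy,x,y=cv2.fitLine(np.float32(P),cv2.DIST_HUBER,0,.01,.01).ravel(); return np.array([vx,vy]),np.array([x,y])
def avg(n,k=4):
    c=[camera(n) for _ in range(k)]; r=c[0]; r["image"]=np.mean([q["image"] for q in c],0); return r
def rackbox(a):
    im=a["image"].astype(float); br=im[:,:,2]-im[:,:,0]; g=im.mean(2)
    o={}
    L=[];Rr=[];OL=[];OR=[]
    for v in range(184,218):
        e=edge(br[v,200:275],60)+200
        if len(e)>=2: L.append((e[0],v));Rr.append((e[-1],v))
        f=edge(g[v,195:280],85)+195
        OL.append((f[0],v));OR.append((f[-1],v))
    F=[];B=[]
    for u in list(range(220,230))+list(range(244,258)):
        e=edge(br[160:240,u],60)+160; F.append((u,e[0])); B.append((u,e[-1]))
    FL=[(u,(edge(g[160:190,u],85)+160)[0]) for u in (211,212,213)]
    FR=[(u,(edge(g[160:190,u],85)+160)[0]) for u in (262,263,264)]
    for n,P,z in(("lipL",L,120),("lipR",Rr,120),("outL",OL,120),("outR",OR,120),("lidF",F,114),("lidB",B,114)):
        d,p=line(cast(a,P,z)[:,:2]); d=d*np.sign(d[0] if abs(d[0])>abs(d[1]) else d[1]); o[n]=(d,p)
        print(n,d.round(4),p.round(1),"yaw",round(np.arctan2(d[1],d[0]) if n[-1] in"LR" else np.arctan2(-d[0],d[1]),4))
    print("lip fronts",cast(a,FL,120).mean(0).round(1),cast(a,FR,120).mean(0).round(1))
    return o
E
python3 - <<'E'
from h import *
a=avg("top"); rackbox(a)
im=np.uint8(a["image"])
m=mask(im,(8,50,90),(22,200,255)); m[:150]=0; m[:,:340]=0
v,u=np.nonzero(m); P=cast(a,np.c_[u,v],21.5)[:,:2]; d,p=line(P); c=P.mean(0); d*=np.sign(d[0])
s=(P-c)@d; print("wood",d,c,np.arctan2(d[1],d[0]),s.min(),s.max(),len(P))
g=im.astype(float)
w=(g.min(2)>150).astype(np.uint8); w[:215]=0;w[250:]=0;w[:,:335]=0;w[:,370:]=0
r=mask(im,(172,100,60),(180,255,255))|mask(im,(0,130,60),(6,255,255)); r[:195]=0; r[225:]=0;r[:,:360]=0;r[:,385:]=0
cs=[]
for q in(w,r):
    v,u=np.nonzero(q); cc=cast(a,np.c_[u,v],23).mean(0)[:2]; cs.append(cc); print(len(u),cc)
e=cs[0]-cs[1]; print("capsep",np.hypot(*e),"mid",(cs[0]+cs[1])/2,"yaw",np.arctan2(-e[0],e[1]))
m=mask(im,(100,120,60),(125,255,255)); m[:150]=0;m[:,:290]=0
k=max(cv2.findContours(m,0,1)[0],key=cv2.contourArea); print("mat",cast(a,cv2.boxPoints(cv2.minAreaRect(k)),4)[:,:2].round(0).tolist(), cast(a,[cv2.minAreaRect(k)[0]],4))
b=camera("side"); print("check strap top in side",proj(b,[[483-1,80,120]]), proj(a,[[483-1,80,120]]))
E
```

```text
lipL [ 0.9971 -0.0767] [554.6 138.4] yaw -0.0768
lipR [ 0.9975 -0.0711] [542.3  17.9] yaw -0.0712
outL [ 0.9971 -0.0757] [541.1 155.9] yaw -0.0758
outR [ 0.997  -0.0768] [534.3   2.2] yaw -0.0769
lidF [0.0834 0.9965] [619.6  81.7] yaw -0.0835
lidB [0.0738 0.9973] [481.2  57.9] yaw -0.0739
lip fronts [625.1 139.1 120. ] [615.7   5.3 120. ]
wood [0.68610656 0.7275011 ] [ 434.90975869 -334.66276921] 0.8146727 -69.17835716030807 70.21813660599207 395
90 [ 459.51407611 -241.42152406]
62 [ 528.68414101 -305.92001791]
capsep 94.57565007595693 mid [ 494.09910856 -273.67077099] yaw 0.820332859385893
mat [[470.0, -105.0], [670.0, -254.0], [459.0, -532.0], [269.0, -381.0]] [[ 464.48236288 -319.10262887    4.        ]]
check strap top in side [[269.08835985 197.16341602]] [[235.33837581 224.2393239 ]]
```

Request:
{"name": "move_arm", "arguments": {
  "dp": [
    [42.1,34.8,-25],
    [42.1,34.8,-25],
    [42.1,34.8,-25],
    [42.1,34.8,-25],
    [42.1,34.8,-25],
    [0,0,-30],
    [0,0,-20],
    [0,0,0]
  ],
  "rotation": [
    [0,0,0.074],
    [0,0,0.074],
    [0,0,0.074],
    [0,0,0.074],
    [0,0,0.075],
    [0,0,0],
    [0,0,0],
    [0,0,0]
  ],
  "hand": [1,1,1,1,1,1,1,1],
  "newtons": 60
}}

```text
clock: 1.45
eef_pos: [446.1, -322.2, 29.3]
eef_rot: [-3.139, 0.0, 0.815]
wrist_force: [0.3, 1.0, -0.0]
finger_gap: 94.0
finger_force: 0.0
```

Request:
{"name": "move_arm", "arguments": {
  "dp": [
    [0.4,-0.4,-12],
    [0,0,-10.5],
    [0,0,0],
    [0,0,0],
    [0,0,0],
    [0,0,0],
    [0,0,0],
    [0,0,0]
  ],
  "rotation": [
    [0,0,0],
    [0,0,0],
    [0,0,0],
    [0,0,0],
    [0,0,0],
    [0,0,0],
    [0,0,0],
    [0,0,0]
  ],
  "hand": [1,1,0,0,0,0,0,0],
  "newtons": 60
}}

```text
clock: 2.45
eef_pos: [447.1, -323.1, 8.0]
eef_rot: [3.142, -0.0, 0.815]
wrist_force: [-0.1, -0.1, 0.6]
finger_gap: 37.5
finger_force: 0.0
```

Request:
{"name": "move_arm", "arguments": {
  "dp": [
    [0,0,-1.8],
    [0,0,0],
    [0,0,0],
    [0,0,0],
    [0,0,0]
  ],
  "rotation": [
    [0,0,0],
    [0,0,0],
    [0,0,0],
    [0,0,0],
    [0,0,0]
  ],
  "hand": [0,0,0,0,0]
}}

```text
clock: 3.08
eef_pos: [447.0, -323.0, 6.1]
eef_rot: [-3.141, 0.0, 0.815]
wrist_force: [0.1, 0.1, -2.3]
finger_gap: 22.9
finger_force: 60.0
```

Request:
{"name": "move_arm", "arguments": {
  "dp": [
    [0,0,20],
    [-3,20,24.5],
    [-7,45,24],
    [-8,50,0],
    [-8,50,0],
    [-8,50,0],
    [-8,45,0],
    [-6,30,0],
    [-3,12.5,0],
    [0,0,0]
  ],
  "rotation": [
    [0,0,0],
    [0,0,0.04],
    [0,0,0.1],
    [0,0,0.12],
    [0,0,0.12],
    [0,0,0.12],
    [0,0,0.1],
    [0,0,0.06],
    [0,0,0.02],
    [0,0,0]
  ],
  "hand": [0,0,0,0,0,0,0,0,0,0]
}}

```text
clock: 4.32
eef_pos: [396.2, -20.6, 74.7]
eef_rot: [3.141, 0.0, 1.495]
wrist_force: [-0.6, -0.8, -2.9]
finger_gap: 22.7
finger_force: 60.0
```

Run:
```python
from h import *
a=camera("top");b=camera("side")
A=cv2.resize(a["image"][160:320,170:370],(500,400),interpolation=cv2.INTER_CUBIC)
B=cv2.resize(b["image"][140:260,210:300],(300,400),interpolation=cv2.INTER_CUBIC)
cv2.imwrite("pics/held.png",np.hstack([A,B])[:,:,::-1])
s=manip.read_state(); print(s["eef_pos"],s["eef_rot"],s["wrist_force"],s["moment"])
```

```text
[396.35201375 -21.32811181  74.69239453] [3.14135108e+00 1.56439302e-04 1.49343121e+00] [ 0.30854214 -0.22674904 -2.23554431] [-0.13885805 -0.05811535 -0.00442268]
```

View pics/held.png

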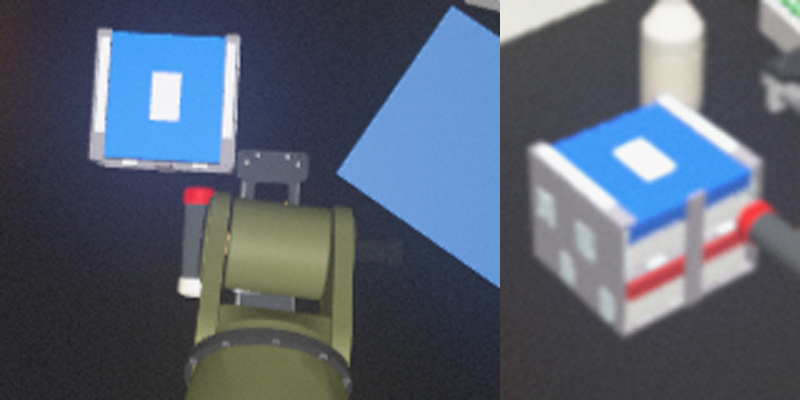

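```bash
cat >> h.py <<'E'
O=np.array([551.5,78.]);Y=-.076;U=np.array([np.cos(Y),np.sin(Y)]);V=np.array([-U[1],U[0]])
def rk(p): d=np.array(p)[...,:2]-O; return np.stack([d@U,d@V],-1)
def caps(a,z):
    im=np.uint8(a["image"]); r=mask(im,(172,100,60),(180,255,255))|mask(im,(0,130,60),(6,255,255)); w=(im.min(2)>140).astype(np.uint8)
    out=[]
    for q,(v0,v1) in((r,(228,262)),(w,(262,290))):
        q[:v0]=0;q[v1:]=0;q[:,:190]=0;q[:,270:]=0
        v,u=np.nonzero(q); P=cast(a,np.c_[u,v],z); out.append(P.mean(0)[:2]); print(len(u),"px",u.mean().round(1),v.mean().round(1),"rack",rk(P).mean(0).round(1),"ext",rk(P).min(0).round(1),rk(P).max(0).round(1))
    d=out[0]-out[1]; print("axis yaw",np.arctan2(d[1],d[0]),"sep",np.hypot(*d),"mid rack",rk(sum(out)/2))
E
python3 - <<'E'
from h import *
a=avg("top",2); caps(a,93)
b=np.uint8(camera("side")["image"]); r=mask(b,(172,100,60),(180,255,255))|mask(b,(0,130,60),(6,255,255))
s=manip.read_state(); g=s["eef_pos"]; print(rk(g), g)
c=camera("side"); h=np.r_[g[:2]+68*V+52*U,90]; print("pred side",proj(c,[h]),"top",proj(a,[h]))
n,l,st,ce=cv2.connectedComponentsWithStats(r); print([(st[i].tolist(),ce[i].round(1)) for i in range(1,n) if st[i,4]>10])
E
```

```text
75 px 249.2 237.9 rack [-101.5  -40.2] ext [-110.2  -55.5] [-93.3 -26.3]
73 px 248.3 274.5 rack [-196.   -43.1] ext [-205.2  -94.4] [-187.   -26.3]
axis yaw -0.04561488943435302 sep 94.58928751226551 mid rack [-148.76257486  -41.64020276]
[-147.30454212 -110.83527378] [396.20529453 -21.33096443  74.59342368]
pred side [[285.428984   204.92431473]] top [[250.32130295 235.62035774]]
[([271, 200, 21, 18, 117], array([281.3, 208.3])), ([248, 217, 17, 13, 85], array([256.1, 223.2]))]
```

Request:
{"name": "move_arm", "arguments": {
  "dp": [
    [10,-0.8,0],
    [8,-0.6,0],
    [1,0,0],
    [1,0,0]
  ],
  "rotation": [
    [0,0,0],
    [0,0,0],
    [0,0,0],
    [0,0,0]
  ],
  "hand": [0,0,0,0]
}}

```text
clock: 5.12
eef_pos: [416.0, -22.0, 74.5]
eef_rot: [-3.141, -0.0, 1.495]
wrist_force: [0.6, 0.1, -2.9]
finger_gap: 22.9
finger_force: 60.0
```

Request:
{"name": "move_arm", "arguments": {
  "dp": [
    [1,-0.1,0],
    [1,-0.1,0]
  ],
  "rotation": [
    [0,0,0],
    [0,0,0]
  ],
  "hand": [0,0]
}}

```text
clock: 5.38
eef_pos: [418.1, -22.2, 74.7]
eef_rot: [3.142, 0.0, 1.495]
wrist_force: [-0.6, 0.7, -2.7]
finger_gap: 22.7
finger_force: 60.0
```

Request:
{"name": "move_arm", "arguments": {
  "dp": [
    [0.8,-0.1,0],
    [0.7,0,0]
  ],
  "rotation": [
    [0,0,0],
    [0,0,0]
  ],
  "hand": [0,0]
}}

```text
clock: 5.62
eef_pos: [419.6, -22.3, 74.7]
eef_rot: [3.142, -0.0, 1.495]
wrist_force: [-0.7, 0.4, -3.0]
finger_gap: 22.9
finger_force: 60.0
```

Request:
{"name": "move_arm", "arguments": {
  "dp": [
    [0.5,0,0],
    [0.5,-0.1,0]
  ],
  "rotation": [
    [0,0,0],
    [0,0,0]
  ],
  "hand": [0,0]
}}

```text
clock: 5.88
eef_pos: [420.2, -22.4, 74.5]
eef_rot: [-3.141, 0.0, 1.495]
wrist_force: [-2.7, 0.2, -2.8]
finger_gap: 22.9
finger_force: 60.0
```

Request:
{"name": "move_arm", "arguments": {
  "dp": [
    [0.5,0,0],
    [0.5,-0.1,0]
  ],
  "rotation": [
    [0,0,0],
    [0,0,0]
  ],
  "hand": [0,0]
}}

```text
clock: 6.12
eef_pos: [421.0, -22.5, 74.4]
eef_rot: [-3.14, 0.0, 1.495]
wrist_force: [-5.8, 0.6, -2.4]
finger_gap: 23.0
finger_force: 60.1
```

Request:
{"name": "move_arm", "arguments": {
  "dp": [
    [0.5,0,0],
    [0.5,-0.1,0]
  ],
  "rotation": [
    [0,0,0],
    [0,0,0]
  ],
  "hand": [0,0]
}}

```text
clock: 6.38
eef_pos: [421.7, -22.6, 74.3]
eef_rot: [-3.139, 0.0, 1.495]
wrist_force: [-6.5, -0.2, -2.4]
finger_gap: 22.4
finger_force: 60.2
```

Request:
{"name": "move_arm", "arguments": {
  "dp": [
    [0.5,0,0],
    [0.5,-0.1,0]
  ],
  "rotation": [
    [0,0,0],
    [0,0,0]
  ],
  "hand": [0,0]
}}

```text
clock: 6.62
eef_pos: [422.7, -22.7, 74.2]
eef_rot: [-3.139, 0.0, 1.495]
wrist_force: [-7.0, -0.4, -2.8]
finger_gap: 22.7
finger_force: 60.2
```

Request:
{"name": "move_arm", "arguments": {
  "dp": [
    [0.4,0,0],
    [0.4,-0.1,0]
  ],
  "rotation": [
    [0,0,0],
    [0,0,0]
  ],
  "hand": [0,0]
}}

```text
clock: 6.88
eef_pos: [423.5, -22.8, 74.2]
eef_rot: [-3.139, 0.0, 1.495]
wrist_force: [-7.0, -0.2, -2.2]
finger_gap: 22.8
finger_force: 60.2
```

Request:
{"name": "move_arm", "arguments": {
  "dp": [
    [0.5,0,0],
    [0.5,-0.1,0]
  ],
  "rotation": [
    [0,0,0],
    [0,0,0]
  ],
  "hand": [0,0]
}}

```text
clock: 7.12
eef_pos: [424.5, -22.9, 74.2]
eef_rot: [-3.139, 0.0, 1.495]
wrist_force: [-7.8, -0.7, -3.5]
finger_gap: 22.5
finger_force: 60.2
```

Request:
{"name": "move_arm", "arguments": {
  "dp": [
    [0.4,0,0],
    [0.4,-0.1,0]
  ],
  "rotation": [
    [0,0,0],
    [0,0,0]
  ],
  "hand": [0,0]
}}

```text
clock: 7.38
eef_pos: [425.2, -23.0, 74.2]
eef_rot: [-3.139, 0.0, 1.495]
wrist_force: [-6.7, -1.1, -3.5]
finger_gap: 22.7
finger_force: 60.2
```

Request:
{"name": "move_arm", "arguments": {
  "dp": [
    [0.5,0,0],
    [0.5,-0.1,0]
  ],
  "rotation": [
    [0,0,0],
    [0,0,0]
  ],
  "hand": [0,0]
}}

```text
clock: 7.62
eef_pos: [425.9, -23.1, 74.1]
eef_rot: [-3.138, 0.0, 1.496]
wrist_force: [-9.6, -1.8, -3.4]
finger_gap: 22.6
finger_force: 60.4
```

Request:
{"name": "move_arm", "arguments": {
  "dp": [
    [-18,1.4,0],
    [3.2,41.9,0],
    [3.2,41.9,0],
    [6,-0.5,0.3],
    [2.5,-0.2,0],
    [0.5,0,0],
    [0.5,0,0]
  ],
  "rotation": [
    [0,0,0],
    [0,0,0],
    [0,0,0],
    [0,0,0],
    [0,0,0],
    [0,0,0],
    [0,0,0]
  ],
  "hand": [0,0,0,0,0,0,0]
}}

```text
clock: 8.5
eef_pos: [425.1, 60.8, 74.9]
eef_rot: [-3.142, 0.0, 1.494]
wrist_force: [0.1, 0.4, -2.2]
finger_gap: 22.7
finger_force: 60.0
```

Request:
{"name": "move_arm", "arguments": {
  "dp": [
    [0.5,0,0],
    [0.5,-0.1,0],
    [0.5,0,0],
    [0.5,-0.1,0]
  ],
  "rotation": [
    [0,0,0],
    [0,0,0],
    [0,0,0],
    [0,0,0]
  ],
  "hand": [0,0,0,0]
}}

```text
clock: 9.0
eef_pos: [426.6, 61.2, 74.7]
eef_rot: [-3.14, 0.0, 1.495]
wrist_force: [-5.0, -0.9, -3.0]
finger_gap: 22.7
finger_force: 60.1
```

Request:
{"name": "move_arm", "arguments": {
  "dp": [
    [0.7,0,0],
    [0.7,-0.1,0],
    [0.7,0,0],
    [0.7,-0.1,0],
    [0.7,0,0],
    [0.7,-0.1,0]
  ],
  "rotation": [
    [0,0,0],
    [0,0,0],
    [0,0,0],
    [0,0,0],
    [0,0,0],
    [0,0,0]
  ],
  "hand": [0,0,0,0,0,0]
}}

```text
clock: 9.75
eef_pos: [430.6, 61.1, 74.6]
eef_rot: [-3.14, 0.0, 1.495]
wrist_force: [-5.5, 1.4, -2.6]
finger_gap: 22.6
finger_force: 60.3
```

Request:
{"name": "move_arm", "arguments": {
  "dp": [
    [0.5,0,0],
    [0.5,-0.1,0]
  ],
  "rotation": [
    [0,0,0],
    [0,0,0]
  ],
  "hand": [0,0]
}}

```text
clock: 10.0
eef_pos: [431.5, 61.0, 74.6]
eef_rot: [-3.14, 0.0, 1.495]
wrist_force: [-6.3, 1.4, -3.2]
finger_gap: 22.8
finger_force: 60.3
```

Request:
{"name": "move_arm", "arguments": {
  "dp": [
    [0.5,0,0],
    [0.5,-0.1,0]
  ],
  "rotation": [
    [0,0,0],
    [0,0,0]
  ],
  "hand": [0,0]
}}

```text
clock: 10.25
eef_pos: [432.5, 60.9, 74.6]
eef_rot: [-3.14, 0.0, 1.495]
wrist_force: [-6.4, 1.4, -4.0]
finger_gap: 22.7
finger_force: 60.3
```

Request:
{"name": "move_arm", "arguments": {
  "dp": [
    [0.5,0,0],
    [0.5,-0.1,0]
  ],
  "rotation": [
    [0,0,0],
    [0,0,0]
  ],
  "hand": [0,0]
}}

```text
clock: 10.5
eef_pos: [433.2, 60.7, 74.5]
eef_rot: [-3.139, 0.0, 1.496]
wrist_force: [-8.6, 1.1, -3.2]
finger_gap: 22.8
finger_force: 60.4
```

Request:
{"name": "move_arm", "arguments": {
  "dp": [
    [-18.5,1.4,0],
    [-3.2,-41.9,0],
    [-3.2,-41.9,0],
    [6,-0.5,0],
    [6.5,-0.5,0],
    [1.9,-0.1,0],
    [1.9,-0.2,0],
    [1.9,-0.1,0],
    [1.4,-0.2,0],
    [0.3,0,0]
  ],
  "rotation": [
    [0,0,0],
    [0,0,0],
    [0,0,0],
    [0,0,0],
    [0,0,0],
    [0,0,0],
    [0,0,0],
    [0,0,0],
    [0,0,0],
    [0,0,0]
  ],
  "hand": [0,0,0,0,0,0,0,0,0,0]
}}

```text
clock: 11.75
eef_pos: [428.2, -22.9, 74.4]
eef_rot: [-3.139, 0.0, 1.496]
wrist_force: [-6.7, -1.1, -2.3]
finger_gap: 22.9
finger_force: 60.2
```

Request:
{"name": "move_arm", "arguments": {
  "dp": [
    [0.6,0,0],
    [0.6,-0.1,0]
  ],
  "rotation": [
    [0,0,0],
    [0,0,0]
  ],
  "hand": [0,0]
}}

```text
clock: 12.0
eef_pos: [429.3, -23.0, 74.4]
eef_rot: [-3.139, 0.0, 1.496]
wrist_force: [-7.7, -1.3, -2.4]
finger_gap: 22.4
finger_force: 60.2
```

Request:
{"name": "move_arm", "arguments": {
  "dp": [
    [0.4,0,0],
    [0.3,-0.1,0]
  ],
  "rotation": [
    [0,0,0],
    [0,0,0]
  ],
  "hand": [0,0]
}}

```text
clock: 12.25
eef_pos: [430.0, -23.1, 74.4]
eef_rot: [-3.138, 0.0, 1.496]
wrist_force: [-7.8, -0.6, -3.4]
finger_gap: 22.7
finger_force: 60.2
```

Request:
{"name": "move_arm", "arguments": {
  "dp": [
    [-22,1.7,0],
    [3.2,41.9,0],
    [3.2,41.9,0],
    [7,-0.5,0],
    [6.8,-0.5,0.1],
    [2,-0.1,0],
    [2,-0.2,0],
    [2,-0.1,0],
    [1.5,-0.2,0],
    [0.3,0,0]
  ],
  "rotation": [
    [0,0,0],
    [0,0,0],
    [0,0,0],
    [0,0,0],
    [0,0,0],
    [0,0,0],
    [0,0,0],
    [0,0,0],
    [0,0,0],
    [0,0,0]
  ],
  "hand": [0,0,0,0,0,0,0,0,0,0]
}}

```text
clock: 13.5
eef_pos: [436.1, 59.8, 74.5]
eef_rot: [-3.139, 0.0, 1.494]
wrist_force: [-7.6, 0.6, -2.6]
finger_gap: 22.8
finger_force: 60.3
```

Request:
{"name": "move_arm", "arguments": {
  "dp": [
    [0.3,0,0],
    [0.3,-0.1,0]
  ],
  "rotation": [
    [0,0,0],
    [0,0,0]
  ],
  "hand": [0,0]
}}

```text
clock: 13.75
eef_pos: [436.6, 59.7, 74.5]
eef_rot: [-3.139, 0.0, 1.494]
wrist_force: [-6.2, 1.6, -2.8]
finger_gap: 22.9
finger_force: 60.3
```

Request:
{"name": "move_arm", "arguments": {
  "dp": [
    [0.4,0,0],
    [0.3,-0.1,0]
  ],
  "rotation": [
    [0,0,0],
    [0,0,0]
  ],
  "hand": [0,0]
}}

```text
clock: 14.0
eef_pos: [437.2, 59.6, 74.4]
eef_rot: [-3.138, 0.0, 1.495]
wrist_force: [-8.1, 0.7, -3.7]
finger_gap: 23.0
finger_force: 60.4
```

Request:
{"name": "move_arm", "arguments": {
  "dp": [
    [-22.8,1.7,0],
    [-3.2,-41.9,0],
    [-3.2,-41.9,0],
    [9,-0.7,0],
    [8.4,-0.6,0.1],
    [2,-0.1,0],
    [2,-0.2,0],
    [2,-0.1,0],
    [1.7,-0.2,0],
    [0.5,0,0]
  ],
  "rotation": [
    [0,0,0],
    [0,0,0],
    [0,0,0],
    [0,0,0],
    [0,0,0],
    [0,0,0],
    [0,0,0],
    [0,0,0],
    [0,0,0],
    [0,0,0]
  ],
  "hand": [0,0,0,0,0,0,0,0,0,0]
}}

```text
clock: 15.25
eef_pos: [433.7, -23.3, 74.5]
eef_rot: [-3.138, 0.0, 1.496]
wrist_force: [-6.3, -0.3, -2.4]
finger_gap: 22.8
finger_force: 60.2
```

Request:
{"name": "move_arm", "arguments": {
  "dp": [
    [0.3,0,0],
    [0.3,-0.1,0]
  ],
  "rotation": [
    [0,0,0],
    [0,0,0]
  ],
  "hand": [0,0]
}}

```text
clock: 15.5
eef_pos: [434.2, -23.4, 74.5]
eef_rot: [-3.138, 0.0, 1.496]
wrist_force: [-7.2, -0.3, -2.8]
finger_gap: 22.9
finger_force: 60.2
```

Run:
```python
from h import *
a=avg("top",2); rackbox(a)
```

```text
lipL [ 0.9971 -0.0759] [554.6 138.4] yaw -0.076
lipR [ 0.9973 -0.0729] [552.8  17.2] yaw -0.073
outL [ 0.9972 -0.0754] [541.1 156. ] yaw -0.0755
outR [-0.1873  0.9823] [541.6  62. ] yaw 1.7592
lidF [0.0245 0.9997] [630.1  73.1] yaw -0.0245
lidB [0.0157 0.9999] [493.8  60. ] yaw -0.0157
lip fronts [629.2 139.1 120. ] [615.8   5.3 120. ]
```

Request:
{"name": "move_arm", "arguments": {
  "dp": [
    [-26.2,2.0,0],
    [3.2,41.9,0],
    [3.2,41.9,0],
    [10,-0.8,0],
    [8.4,-0.6,0],
    [2,-0.1,0],
    [2,-0.2,0],
    [2,-0.1,0],
    [1.7,-0.2,0],
    [0.5,0,0]
  ],
  "rotation": [
    [0,0,0],
    [0,0,0],
    [0,0,0],
    [0,0,0],
    [0,0,0],
    [0,0,0],
    [0,0,0],
    [0,0,0],
    [0,0,0],
    [0,0,0]
  ],
  "hand": [0,0,0,0,0,0,0,0,0,0]
}}

```text
clock: 16.85
eef_pos: [441.2, 59.2, 74.6]
eef_rot: [-3.139, 0.0, 1.494]
wrist_force: [-6.2, 1.5, -1.8]
finger_gap: 23.0
finger_force: 60.3
```

Request:
{"name": "move_arm", "arguments": {
  "dp": [
    [0.3,0,0],
    [0.2,0,0]
  ],
  "rotation": [
    [0,0,0],
    [0,0,0]
  ],
  "hand": [0,0]
}}

```text
clock: 17.1
eef_pos: [441.6, 59.2, 74.6]
eef_rot: [-3.139, 0.0, 1.494]
wrist_force: [-6.2, 1.3, -2.9]
finger_gap: 22.5
finger_force: 60.3
```

Request:
{"name": "move_arm", "arguments": {
  "dp": [
    [-27.1,2.1,0],
    [-3.2,-41.9,0],
    [-3.2,-41.9,0],
    [12,-0.9,0],
    [9.9,-0.8,0],
    [2,-0.1,0],
    [2,-0.2,0],
    [2,-0.1,0],
    [1.7,-0.2,0],
    [0.5,0,0]
  ],
  "rotation": [
    [0,0,0],
    [0,0,0],
    [0,0,0],
    [0,0,0],
    [0,0,0],
    [0,0,0],
    [0,0,0],
    [0,0,0],
    [0,0,0],
    [0,0,0]
  ],
  "hand": [0,0,0,0,0,0,0,0,0,0]
}}

```text
clock: 18.35
eef_pos: [438.1, -23.6, 74.5]
eef_rot: [-3.138, 0.0, 1.496]
wrist_force: [-7.6, -1.0, -2.7]
finger_gap: 22.4
finger_force: 60.2
```

Request:
{"name": "move_arm", "arguments": {
  "dp": [
    [0.3,0,0],
    [0.2,0,0]
  ],
  "rotation": [
    [0,0,0],
    [0,0,0]
  ],
  "hand": [0,0]
}}

```text
clock: 18.6
eef_pos: [438.6, -23.6, 74.5]
eef_rot: [-3.138, 0.0, 1.496]
wrist_force: [-7.5, -1.4, -2.5]
finger_gap: 22.6
finger_force: 60.2
```

Request:
{"name": "move_arm", "arguments": {
  "dp": [
    [-30.6,2.3,0],
    [3.2,41.9,0],
    [3.2,41.9,0],
    [13,-1.0,0],
    [9.9,-0.8,0],
    [2,-0.1,0],
    [2,-0.2,0],
    [2,-0.1,0],
    [1.7,-0.2,0],
    [0.5,0,0]
  ],
  "rotation": [
    [0,0,0],
    [0,0,0],
    [0,0,0],
    [0,0,0],
    [0,0,0],
    [0,0,0],
    [0,0,0],
    [0,0,0],
    [0,0,0],
    [0,0,0]
  ],
  "hand": [0,0,0,0,0,0,0,0,0,0]
}}

```text
clock: 19.85
eef_pos: [445.6, 58.9, 74.5]
eef_rot: [-3.139, 0.0, 1.494]
wrist_force: [-5.8, 1.9, -2.0]
finger_gap: 23.0
finger_force: 60.3
```

Request:
{"name": "move_arm", "arguments": {
  "dp": [
    [0.3,0,0],
    [0.2,0,0]
  ],
  "rotation": [
    [0,0,0],
    [0,0,0]
  ],
  "hand": [0,0]
}}

```text
clock: 20.1
eef_pos: [446.1, 58.9, 74.6]
eef_rot: [-3.139, 0.0, 1.494]
wrist_force: [-6.6, 1.4, -2.1]
finger_gap: 22.6
finger_force: 60.3
```

Run:
```python
from h import *
a=avg("top",2); rackbox(a)
```

```text
lipL [ 0.9971 -0.0763] [548.3 138.9] yaw -0.0764
lipR [-0.4404  0.8978] [546.   48.6] yaw 2.0268
outL [ 0.9973 -0.0731] [541.1 155.8] yaw -0.0732
outR [ 0.9975 -0.0714] [552.4   0.9] yaw -0.0714
lidF [0.0936 0.9956] [636.2  73. ] yaw -0.0937
lidB [-0.0386  0.9993] [503.9  76. ] yaw 0.0386
lip fronts [629.3 139.1 120. ] [623.3   5.1 120. ]
```

Request:
{"name": "move_arm", "arguments": {
  "dp": [
    [-31.6,2.4,0],
    [-3.2,-41.9,0],
    [-3.2,-41.9,0],
    [16,-1.2,0],
    [10.3,-0.8,0],
    [2,-0.1,0],
    [2,-0.2,0],
    [2,-0.1,0],
    [1.5,-0.2,0],
    [0.5,0,0]
  ],
  "rotation": [
    [0,0,0],
    [0,0,0],
    [0,0,0],
    [0,0,0],
    [0,0,0],
    [0,0,0],
    [0,0,0],
    [0,0,0],
    [0,0,0],
    [0,0,0]
  ],
  "hand": [0,0,0,0,0,0,0,0,0,0]
}}

```text
clock: 21.45
eef_pos: [442.2, -24.1, 74.5]
eef_rot: [-3.138, 0.0, 1.496]
wrist_force: [-6.9, -0.9, -1.7]
finger_gap: 22.8
finger_force: 60.2
```

Run:
```python
from h import *
a=avg("top",4); rackbox(a)
```

```text
lipL [ 0.997  -0.0768] [554.6 138.4] yaw -0.0769
lipR [ 0.9973 -0.0734] [551.7  17.3] yaw -0.0734
outL [ 0.9973 -0.0728] [552.6 155.2] yaw -0.0729
outR [-0.1249  0.9922] [542.9  64.7] yaw 1.696
lidF [0.0276 0.9996] [638.1  65.8] yaw -0.0276
lidB [0.0271 0.9996] [502.3  82.7] yaw -0.0271
lip fronts [633.8 139.1 120. ] [616.    5.3 120. ]
```

Request:
{"name": "move_arm", "arguments": {
  "dp": [
    [-34.3,2.6,0],
    [3.2,41.9,0],
    [3.2,41.9,0],
    [17,-1.3,0],
    [10.4,-0.8,0],
    [2,-0.1,0],
    [2,-0.2,0],
    [1.5,-0.1,0],
    [0.5,0,0],
    [0.3,0,0]
  ],
  "rotation": [
    [0,0,0],
    [0,0,0],
    [0,0,0],
    [0,0,0],
    [0,0,0],
    [0,0,0],
    [0,0,0],
    [0,0,0],
    [0,0,0],
    [0,0,0]
  ],
  "hand": [0,0,0,0,0,0,0,0,0,0]
}}

```text
clock: 22.9
eef_pos: [448.0, 59.1, 74.6]
eef_rot: [-3.139, 0.0, 1.495]
wrist_force: [-5.1, -0.0, -2.7]
finger_gap: 22.5
finger_force: 60.3
```

```bash
cat >> h.py <<'E'
def lidyaw(a):  # several thresholds, whole front edge + label + rack lips
    im=a["image"].astype(float); br=im[:,:,2]-im[:,:,0]
    for th in(60,90,120):
        F=[(u,(edge(br[150:200,u],th)+150)[0]) for u in list(range(218,230))+list(range(243,259))]
        d,p=line(cast(a,F,114)[:,:2]); d*=np.sign(d[1]); print("lidF",th,"yaw",round(np.arctan2(-d[0],d[1]),4),"x at y=73",(p[0]+(73-p[1])*d[0]/d[1]).round(2))
    m=(im.min(2)>150).astype(np.uint8); m[:165]=0;m[225:]=0;m[:,:222]=0;m[:,250:]=0
    k=max(cv2.findContours(m,0,1)[0],key=cv2.contourArea); P=cast(a,k[:,0].astype(float),114)[:,:2]
    print("label",rk(P.mean(0)))
E
python3 - <<'E'
from h import *
a=avg("top",8); lidyaw(a); print(manip.read_state()["wrist_force"])
E
```

```text
lidF 60 yaw -0.0681 x at y=73 639.31
lidF 90 yaw -0.0711 x at y=73 638.18
lidF 120 yaw -0.0716 x at y=73 637.11
label [21.66402792 -0.02321926]
[-6.37939981  1.57780693 -2.53021245]
```

Request:
{"name": "move_arm", "arguments": {
  "dp": [
    [0.3,0,0],
    [0.2,0,0]
  ],
  "rotation": [
    [0,0,0],
    [0,0,0]
  ],
  "hand": [0,0]
}}

```text
clock: 23.55
eef_pos: [448.5, 59.2, 74.7]
eef_rot: [-3.139, 0.0, 1.495]
wrist_force: [-7.1, 1.4, -2.4]
finger_gap: 22.5
finger_force: 60.3
```

Request:
{"name": "move_arm", "arguments": {
  "dp": [
    [-25,1.9,0],
    [-45,3.4,0],
    [-40,3,0],
    [0,0,0]
  ],
  "rotation": [
    [0,0,0],
    [0,0,0],
    [0,0,0],
    [0,0,0]
  ],
  "hand": [0,0,0,0]
}}

```text
clock: 24.05
eef_pos: [337.9, 67.6, 75.1]
eef_rot: [3.142, -0.0, 1.495]
wrist_force: [0.1, -0.4, -2.3]
finger_gap: 23.0
finger_force: 60.0
```

Run:
```python
from h import *
a=avg("top",8); lidyaw(a); rackbox(a); s=manip.read_state();print(s["eef_pos"],s["joints"])
im=cv2.resize(np.uint8(a["image"])[150:300,180:380],(800,600),interpolation=cv2.INTER_CUBIC); cv2.imwrite("pics/after.png",im[:,:,::-1])
```

```text
lidF 60 yaw -0.0679 x at y=73 639.5
lidF 90 yaw -0.0751 x at y=73 638.24
lidF 120 yaw -0.0749 x at y=73 637.19
label [20.44517215 -0.27840727]
lipL [ 0.997  -0.0777] [555.6 138.3] yaw -0.0778
lipR [ 0.9972 -0.0744] [542.3  18. ] yaw -0.0745
outL [ 0.9974 -0.072 ] [545.6 155.7] yaw -0.0721
outR [ 0.9973 -0.0736] [533.6   2.1] yaw -0.0737
lidF [0.0691 0.9976] [638.6  59.7] yaw -0.0691
lidB [0.0739 0.9973] [503.2  79.1] yaw -0.074
lip fronts [630.3 139.1 120. ] [621.4   5.1 120. ]
[340.12355597  67.60244746  75.02818754] [9.04414775e-02 2.36111443e-02 2.18589423e+00 3.12677628e-05
 9.32365733e-01 1.66713216e-01]
```

View pics/after.png

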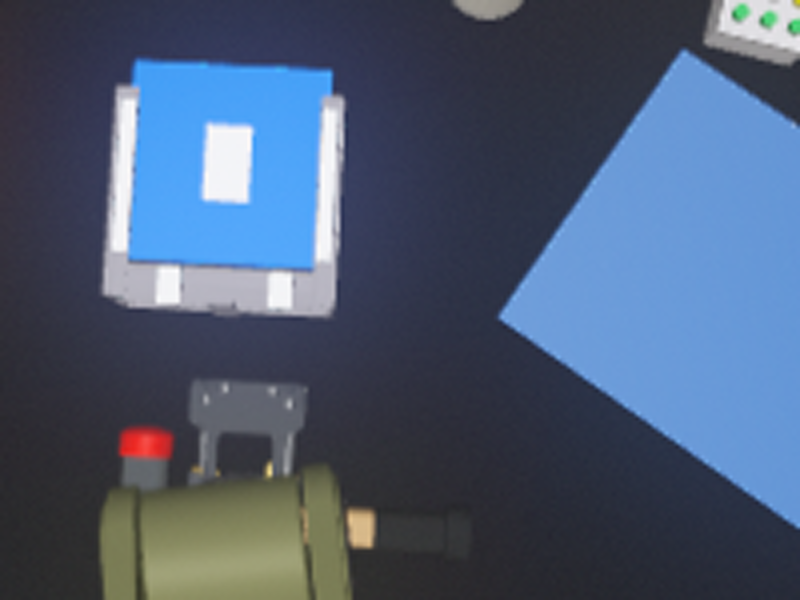

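Run:
```python
from h import *
a=avg("top",6); g=a["image"].mean(2); br=a["image"][:,:,2]-a["image"][:,:,0]
for u in (210,211,212,263,264,265):
    p=g[165:185,u]; i=p[:14].argmax(); lv=np.median(p[9:13]); th=(p[:3].mean()+lv)/2
    e=edge(p,th); print(u,p[3:14].round(0),"lip",rk(cast(a,[[u,e[0]+165]],120))[0].round(1))
q=[]
for u in range(220,258,4):
    p=br[155:185,u]; th=(p[:5].mean()+p[-5:].mean())/2; q.append(rk(cast(a,[[u,edge(p,th)[0]+155]],114))[0])
print(np.round(q,1).tolist())
```

```text
210 [ 64.  64.  74. 126. 184. 183. 193. 216. 221. 233. 232.] lip [66.  71.6]
211 [ 63.  66.  73. 127. 185. 184. 204. 244. 245. 244. 245.] lip [65.5 69. ]
212 [ 74.  75.  86. 135. 184. 184. 204. 245. 244. 244. 244.] lip [65.8 66.3]
263 [ 84.  81.  77.  74.  71. 100. 164. 184. 190. 217. 242.] lip [ 67.4 -67.8]
264 [ 66.  66.  66.  67.  68. 101. 163. 185. 188. 202. 211.] lip [ 67.5 -70.4]
265 [ 65.  66.  66.  67.  69.  84. 142. 182. 182. 182. 182.] lip [ 67. -73.]
[[86.1, 47.1], [86.3, 36.5], [86.8, 25.9], [44.2, 12.7], [105.1, 5.8], [89.9, -5.7], [86.4, -16.5], [86.8, -27.1], [86.3, -37.8], [86.4, -48.3]]
```

Request:
{"name": "move_arm", "arguments": {
  "dp": [
    [7,-25,0],
    [13,-50,0],
    [14,-52,0],
    [15,-54,0],
    [15,-54,0],
    [15,-54,0],
    [14,-52,-10],
    [9,-35,-20],
    [5,-14.5,-15],
    [0,0,0]
  ],
  "rotation": [
    [0,0,-0.03],
    [0,0,-0.08],
    [0,0,-0.1],
    [0,0,-0.1],
    [0,0,-0.1],
    [0,0,-0.1],
    [0,0,-0.09],
    [0,0,-0.06],
    [0,0,-0.02],
    [0,0,0]
  ],
  "hand": [0,0,0,0,0,0,0,0,0,0]
}}

```text
clock: 26.0
eef_pos: [446.2, -322.9, 28.8]
eef_rot: [-3.139, 0.0, 0.814]
wrist_force: [0.3, 1.2, -3.6]
finger_gap: 22.7
finger_force: 60.0
```

Request:
{"name": "move_arm", "arguments": {
  "dp": [
    [0.5,0,-10],
    [0,0,-8],
    [0,0,-3],
    [0,0,-1.5],
    [0,0,0]
  ],
  "rotation": [
    [0,0,0],
    [0,0,0],
    [0,0,0],
    [0,0,0],
    [0,0,0]
  ],
  "hand": [0,0,0,0,0]
}}

```text
clock: 26.62
eef_pos: [447.4, -322.8, 7.8]
eef_rot: [3.141, -0.0, 0.815]
wrist_force: [0.4, 0.6, -2.2]
finger_gap: 22.9
finger_force: 60.0
```

Request:
{"name": "move_arm", "arguments": {
  "dp": [
    [0,0,-0.8],
    [0,0,-0.7],
    [0,0,0]
  ],
  "rotation": [
    [0,0,0],
    [0,0,0],
    [0,0,0]
  ],
  "hand": [0,0,0]
}}

```text
clock: 27.0
eef_pos: [447.4, -322.9, 6.2]
eef_rot: [3.141, -0.0, 0.815]
wrist_force: [0.1, -0.5, -2.0]
finger_gap: 22.6
finger_force: 60.0
```

Request:
{"name": "move_arm", "arguments": {
  "dp": [
    [0,0,-0.5],
    [0,0,0],
    [0,0,0],
    [0,0,0],
    [0,0,0],
    [0,0,0],
    [0,0,0],
    [0,0,0],
    [0,0,0]
  ],
  "rotation": [
    [0,0,0],
    [0,0,0],
    [0,0,0],
    [0,0,0],
    [0,0,0],
    [0,0,0],
    [0,0,0],
    [0,0,0],
    [0,0,0]
  ],
  "hand": [0,0,1,1,1,1,1,1,1]
}}

```text
clock: 28.12
eef_pos: [447.4, -322.8, 5.7]
eef_rot: [3.142, -0.0, 0.815]
wrist_force: [0.9, 1.3, -0.5]
finger_gap: 89.0
finger_force: 0.0
```

Request:
{"name": "move_arm", "arguments": {
  "dp": [
    [0,0,15],
    [0,0,40],
    [0,0,50],
    [-30,-20,50],
    [-45,-35,10],
    [-45,-35,0],
    [-30,-30,0],
    [0,0,0]
  ],
  "rotation": [
    [0,0,0],
    [0,0,0],
    [0,0,0],
    [0,0,0],
    [0,0,0],
    [0,0,0],
    [0,0,0],
    [0,0,0]
  ],
  "hand": [1,1,1,1,1,1,1,1]
}}

```text
clock: 29.12
eef_pos: [295.6, -444.2, 171.7]
eef_rot: [3.141, 0.0, 0.811]
wrist_force: [0.2, 0.9, -0.3]
finger_gap: 93.9
finger_force: 0.0
```

Run:
```python
from h import *
a=avg("top",4); lidyaw(a); s=manip.read_state();print(s["clock"],s["eef_pos"],s["wrist_force"],s["finger_gap"])
im=np.uint8(a["image"])[80:340,180:480]; cv2.imwrite("pics/end.png",cv2.resize(im,(690,598),interpolation=cv2.INTER_CUBIC)[:,:,::-1])
```

```text
lidF 60 yaw -0.0683 x at y=73 639.5
lidF 90 yaw -0.0744 x at y=73 638.29
lidF 120 yaw -0.0751 x at y=73 637.19
label [20.03342292 -0.552025  ]
29.325 [ 298.08347375 -442.19169286  171.06218524] [-0.44777483  0.02709165 -0.79718271] 93.99156554307271
```

View pics/end.png

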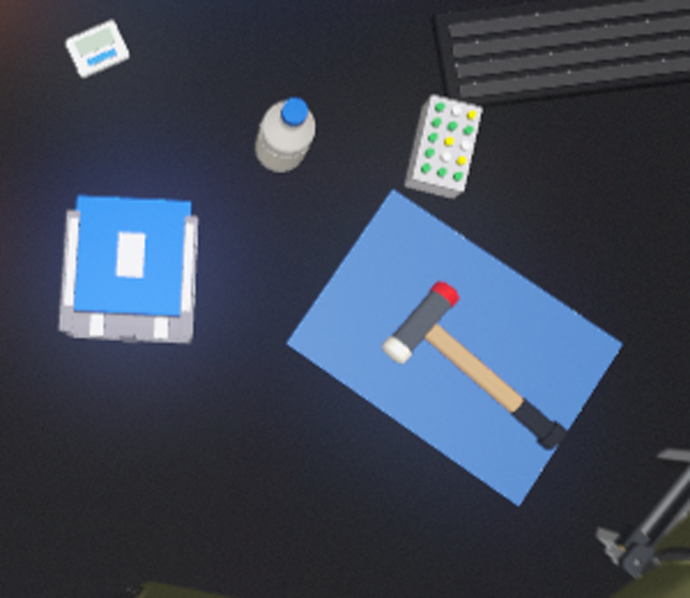

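The picture shows the mallet flat on its mat, head at about (420,322) in the crop, and the box square and standing out of the front. The bystanders in the crop look undisturbed and the gripper is clear.

```bash
python3 -c "
from cell import manip
print(manip.sign_off())"
```

```text
the job is handed in; nothing more can be done
None
```

The job is handed in: ten light alternate taps brought the cryobox about 20 mm out of the rack and square to within about 0.005 rad by the camera, measured forces stayed under 10 N, and the mallet is back on its mat at about 29 s.

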